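# Take the orange nest cassette from the packed rack to the welding plate

## Task

Fetch the orange cassette for the next welding job: take it by the black grip on its top, tip the top out of the packed row towards the open side of the rack so that it comes clear of the rail behind, then lift it out over the front lip. Stand it upright in the middle of the black rubber pad on the steel plate, with its long side along the pad's long side, setting it down before you let go. Leave the blue and grey cassettes standing in the rack.

Things in the scene. Friction and masses are not known exactly. Their poses are not given: they have to be found in the camera images.
- cassette_orange: Upright orange box, 90 mm (x) by 45 (y) by 120 high, 0.28 to 0.5 kg; origin: centre of its underside, z up. Black grip post on top: 20 (x) by 24 (y) by 40 mm high, centred at x = -20 mm. Starts in a fixed grey rack, one of three cassettes in a row along y, any order, 2 mm apart; -x is the rack's open side, roughly towards the robot. Tipped 0.25 rad about its lower front edge it draws up along its leaning axis freely.
- cassette_blue: Blue cassette, same shape and axes; stays in the rack. Front of the rack in any cassette's starting frame: floor at z = 0 (10 mm above the table); a lip 18 mm high, inner face at x = -53 mm (8 mm in front of the cassette), outer face at -58. The leaning cassette meets the lip at about 0.4 rad.
- cassette_grey: Grey cassette, same shape and axes; stays in the rack. Rear of the rack in any cassette's starting frame: low wall (40 mm) from x = +51 mm; steel rail over the whole row, front edge at x = +31 mm (14 mm over the tops, 41 mm behind the grip posts), z = 134 to 144 mm: it stops a straight lift after 14 mm; from about 0.12 rad of tipping the cassette clears it.
- plate: Fixed polished steel plate on four feet, 180 mm (x) by 140 mm (y), top 30 mm above the table, with a black rubber pad in the middle, 125 mm (x) by 80 mm (y) by 4 mm thick. Origin on the table under the middle of plate and pad, z up; the top of the pad is at z = 34 mm. Bolt heads at the plate's corners stand 4 mm high.
There are look-alikes about, which are no part of the job. What is shaped like the cassette_orange but red or yellow is not meant. Several things have the shape of the plate; the one meant has the colours described above.

How it is judged:
On the way, in this order (a step that is already met when the one before it is completed fails the run):
1. the orange cassette is tipped out by its top (more than 0.1 rad) while its foot is still in its place in the rack (angle between cassette_orange's own z axis and vertical above 0.1 rad and distance of cassette_orange from where it was at the start of the episode below 0.045 m and height (world z) of cassette_orange below 0.045 m), for 0.1 s.
2. the orange cassette stands on the pad, in the middle and square, while still held (horizontal distance between cassette_orange and plate below 0.02 m and z of cassette_orange in the frame of plate between 0.029 and 0.039 m and angle between cassette_orange's own z axis and vertical below 0.1 rad and angle between the x axis of cassette_orange and the x axis of plate, either way round below 0.21 rad and contact force between the fingers and cassette_orange above 0.5 N), for 0.1 s.
At the end, for the whole second after the job is handed in: The orange cassette stands at rest on the rubber pad, upright within 0.1 rad, its centre within 20 mm of the pad's centre, its long side along the pad's within 0.21 rad (12 degrees, either way round); the blue and grey cassettes stand within 15 mm of where they began, upright within 0.1 rad (horizontal distance between cassette_orange and plate below 0.02 m and z of cassette_orange in the frame of plate between 0.029 and 0.039 m and angle between each of cassette_orange, cassette_blue, cassette_grey's own z axis and vertical below 0.1 rad and angle between the x axis of cassette_orange and the x axis of plate, either way round below 0.21 rad and linear speed of cassette_orange below 0.02 m/s and distance of each of cassette_blue, cassette_grey from where it was at the start of the episode below 0.015 m); the robot touches nothing.
It fails at once if the blue or grey cassette is tipped or pulled out of its place (distance of any of cassette_blue, cassette_grey from where it was at the start of the episode above 0.03 m or angle between any of cassette_blue, cassette_grey's own z axis and vertical above 0.2 rad).
It also fails if it takes over 45 s, if anything falls off the work surface, if the arm or the gripper's body presses on something with over 40 N, if the wrist force passes 120 N, or if a joint passes its speed limit or range.

## Robot

A 6-joint arm with a two-finger parallel gripper is mounted at the origin on the work surface. World frame = base frame: x ahead of the robot, y to its left, z up, the work surface at z = 0. Lengths are in m, angles in rad, forces in N, time in s.
With the tool pointing down it reaches from about 0.275 to 0.85 m from the base axis. Payload 5.2 kg.
Tool frame: the origin (TCP) lies at the very end of the fingers, on their centre line; the grasp point (between the pads) lies arm.hold_point_z behind it (arm.hold_point_z is the distance from the TCP to the grasp point, in m); z points along the fingers, y is the line along which they close (so a half turn about z gives the same grasp; the last joint's range is limited). The gripper opens to 85 mm and grips with 20 to 120 N. Pads are 22 mm wide; open, the fingers measure 114 mm over their backs; the gripper's body (76 mm by 85 mm) begins 54 mm behind the grasp point. The pads swing forward as they close: fully open they stand 13 mm farther back than shut.
Start: joints at [1.002, 0.259, 1.535, -0, 1.348, -0.203], TCP at [0.197, 0.514, 0.231] pointing down, gripper open.
Joint ranges: [-3.14, 3.14], [-0.91, 2.08], [0.19, 2.58], [-1.22, 4.36], [0.22, 2.71], [-3.12, 3.12]. Speed limits (rad/s): [2.57, 2.57, 3.14, 3.14, 3.14, 3.14].

## Interface

Orientations are given as a unit quaternion [x, y, z, w].
In Python, from plant import arm, capture, camera_params gives the robot as it stands. The module is installed in compiled form; this text tells all that it offers.
- The arm moves only by the tool move_arm, never from a script. Its argument "plan" is a list of rows, each an object of numbers: "dx", "dy", "dz": the shift along the tool's x, y, z as a fraction of full scale; "ax", "ay", "az": the turn, a rotation vector about the tool's x, y, z as a fraction of full scale; "grip": the closure, from 0 (fully open) to 1 (shut). A call has 1 to 8 rows; each row is the pose to reach, as a shift and turn from the pose commanded when the call began, along the tool's axes at that moment; what a row does not reach only later rows make up. Full scale, the value 1, is 0.15 m for a shift and 30 degrees for a turn. A row lasts 1/8 s, in which the tool goes at most 62.5 mm and 10.7 degrees, less where a joint would pass 70% of its speed; a pose out of reach is approached as far as the arm can. A call with a number of a shift or a turn outside -1 to 1 is refused whole. A call with a gripper value outside its range is refused whole. The fingers move at their own pace and stop on an object; "grip_force" is the grip in N (left out, the last holds). Time passes only in rows, so rows that repeat a pose let the fingers close. It gives the time, the measured TCP pose, the force, the opening and the grip force at its end, in the units of the state.
- arm.get_state(): the state, without advancing time (a new reading comes with each control period).
- capture(name): name is "scene" or "top"; returns the picture (480x640x3 uint8, red, green, blue); there is no depth.
- camera_params(name): a dict with "mtx" (3x3 intrinsics, pixels), "origin" and "rotation" of the camera in the world. Camera axes: x right, y down, z forward; pixel columns grow to the right and rows downward; lengths in m; the calibration is good to about 2 mm. A picture is of the moment at which its call begins. camera_params takes no time and is no camera call.
- arm.hand_in(): hands the job in; it is judged then, once.
The state is a dict: "time_s": time; "joints": joint angles; "dq": joint speeds; "tau": joint torques, N m; "eef_pos": TCP position; "eef_rot": TCP orientation; "ft_force": force on the tool from outside, world axes, zero at the start; "moment": the same for the moment, N m; "opening": finger opening in m; "grip_force": force on a finger pad.
Only numpy, scipy, OpenCV 4.12 (cv2) and the standard library are available. Lean on these libraries where they do the work, as an engineer would, in place of code of your own. Each camera call takes 0.05 s, during which the arm holds its last target. There are 200 camera calls.

## Working session

There is one attempt and no reset: what is moved stays moved. The work goes in short steps, Python scripts to look and compute and a tool call to move; the robot and the scene stay as the last step left them, time stands still between calls to the robot, and variables do not carry over. Pictures are saved under pics/ and viewed, at most 10 in all, crops included, and the job is handed in when it is done.

Besides the shell and the picture viewer there is one more tool, called after ">>>" as name(argument=value, ...), one argument or row to a line, values as JSON. move_arm: Moves the arm, as the interface text tells. Shift numbers are shares of 0.15 m and turn numbers shares of 30 degrees, none past 1 either way. Its arguments: {"type":"object","properties":{"plan":{"type":"array","items":{"type":"object","properties":{"dx":{"type":"number","minimum":-1,"maximum":1},"dy":{"type":"number","minimum":-1,"maximum":1},"dz":{"type":"number","minimum":-1,"maximum":1},"ax":{"type":"number","minimum":-1,"maximum":1},"ay":{"type":"number","minimum":-1,"maximum":1},"az":{"type":"number","minimum":-1,"maximum":1},"grip":{"type":"number"}}}},"grip_force":{"type":"number"}},"required":["plan"]}

```bash
mkdir -p pics
python3 - <<'E'
from plant import arm,capture,camera_params
import cv2
for n in ("scene","top"):
    cv2.imwrite(f"pics/{n}0.png",capture(n)[:,:,::-1]); print(n,camera_params(n))
s=arm.get_state();print(s, arm.hold_point_z)
E
```

```text
scene {'mtx': array([[467.35419629,   0.        , 322.33778678],
       [  0.        , 467.35419629, 237.54919764],
       [  0.        ,   0.        ,   1.        ]]), 'origin': array([1.0492062 , 0.11695829, 0.85599275]), 'rotation': array([ 0.58657572,  0.74056884, -0.2622025 , -0.19681606])}
top {'mtx': array([[558.3827021 ,   0.        , 312.18253039],
       [  0.        , 558.3827021 , 230.94086014],
       [  0.        ,   0.        ,   1.        ]]), 'origin': array([ 0.22499999, -0.04070437,  1.1026422 ]), 'rotation': array([-0.70081769,  0.70697942, -0.0737215 ,  0.05999841])}
{'time_s': 0.1, 'joints': array([ 1.00220758e+00,  2.59291882e-01,  1.53595069e+00,  2.49945409e-06,
        1.34802391e+00, -2.02851725e-01]), 'dq': array([-0.00064997, -0.00194754, -0.00343406,  0.00015582,  0.0001323 ,
       -0.00135637]), 'tau': array([ 3.65885484e-03, -4.46967781e+01, -2.91247809e+01,  5.36588425e-05,
        6.09273950e-03, -5.29765578e-05]), 'eef_pos': array([0.19644633, 0.51321768, 0.23055533]), 'eef_rot': array([ 1.81851207e-01,  9.83325703e-01, -7.74965613e-04, -3.15998381e-04]), 'ft_force': array([ 0.56090387,  0.94054746, -0.19686589]), 'moment': array([-0.03126123,  0.01223033, -0.06693338]), 'grip_force': 0.0, 'opening': 0.08552121477472231} 0.0187
```

View pics/top0.png

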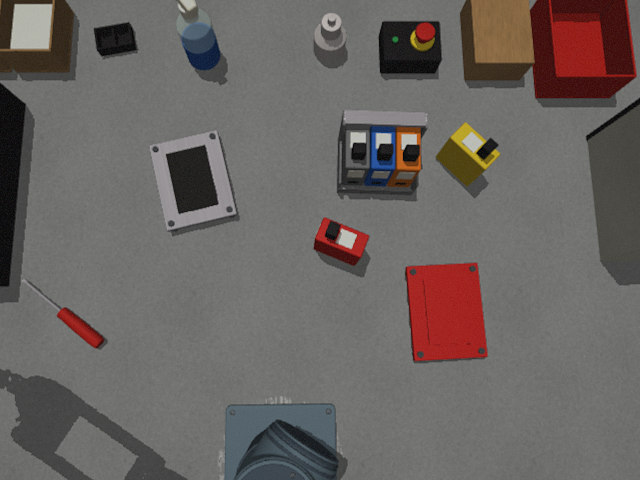

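View pics/scene0.png

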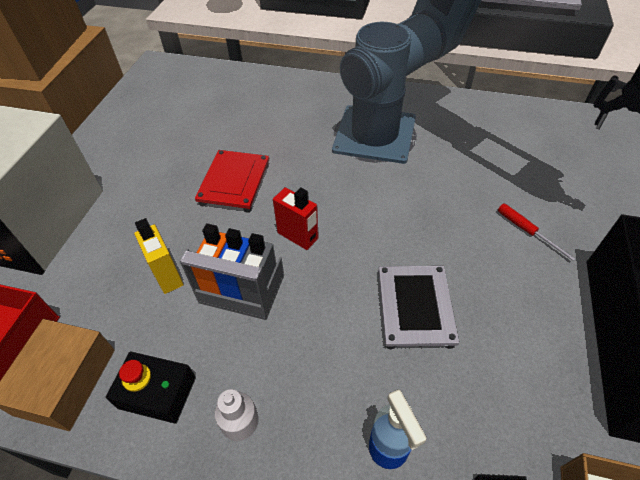

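Top view: the rack is around (380,155), with orange the rightmost cassette, its post near (411,153). The plate's pad is around (192,179). The red cassette in front of the rack, near (340,240), may be in the way. I'll enlarge both areas.

Run:
```python
import cv2,numpy as np
t=cv2.imread("pics/top0.png")
a=cv2.resize(t[105:205,330:435],None,fx=5,fy=5,interpolation=cv2.INTER_CUBIC)[:500]
b=cv2.resize(t[125:240,145:245],None,fx=2.7,fy=4.35,interpolation=cv2.INTER_CUBIC)[:500]
cv2.imwrite("pics/c0.png",np.hstack([a,b]))
g=cv2.cvtColor(t,cv2.COLOR_BGR2GRAY)
m=np.zeros_like(g);m[138:218,160:224]=(g[138:218,160:224]<60)*255
c=max(cv2.findContours(m,0,2)[0],key=cv2.contourArea);print(cv2.minAreaRect(c))
print(cv2.boxPoints(cv2.minAreaRect(c)))
```

```text
((191.72422790527344, 179.10589599609375), (60.41336441040039, 40.69337463378906), 77.125)
[[165.15828 154.19241]
 [204.82857 145.12491]
 [218.29018 204.01938]
 [178.61989 213.08688]]
```

View pics/c0.png

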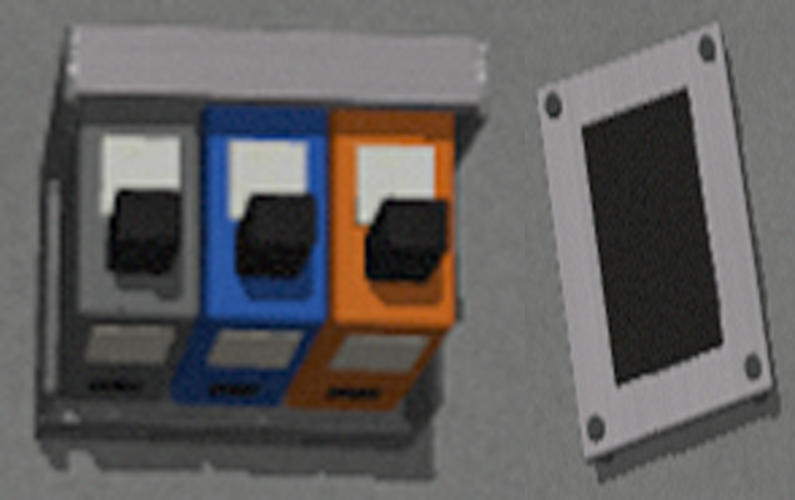

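```bash
cat > h.py <<'E'
import numpy as np
from scipy.spatial.transform import Rotation as R
from plant import arm,capture,camera_params
def px(n,u,v,z):
    p=camera_params(n);d=R.from_quat(p['rotation']).apply(np.linalg.solve(p['mtx'],[u,v,1]))
    o=p['origin'];return o+d*(z-o[2])/d[2]
def proj(n,P):
    p=camera_params(n);q=p['mtx']@R.from_quat(p['rotation']).inv().apply(np.array(P)-p['origin']);return q[:2]/q[2]
E
python3 - <<'E'
from h import *
np.set_printoptions(precision=4,suppress=True)
C=lambda x,y,z:px("top",330+x/5,105+y/5,z)
for l,x,y,z in [("frontL",330,323,.13),("frontR",457,322,.13),("rowL",78,316,.13),("railL",70,95,.154),("railR",485,105,.154),("postFL",385,250,.17),("postFR",443,250,.17),("postRL",390,200,.17),("postRR",447,200,.17)]: print(l,C(x,y,z))
print("pad",[px("top",*p,.034) for p in [(191.72,179.1),(165.16,154.19),(204.83,145.12),(218.29,204.02),(178.62,213.09)]])
for p in [(319,220),(368,240),(315,246),(356,263)]: print("red",px("top",*p,.08))
s=arm.get_state();print(R.from_quat(s['eef_rot']).as_matrix())
E
```

```text
frontL [ 0.5238 -0.2142  0.13  ]
frontR [ 0.524  -0.2606  0.13  ]
rowL [ 0.5269 -0.1225  0.13  ]
railL [ 0.6022 -0.1194  0.154 ]
railR [ 0.5979 -0.2691  0.154 ]
postFL [ 0.5381 -0.2274  0.17  ]
postFR [ 0.538  -0.2478  0.17  ]
postRL [ 0.5564 -0.23    0.17  ]
postRR [ 0.5563 -0.2501  0.17  ]
pad [array([0.5357, 0.1744, 0.034 ]), array([0.5875, 0.2286, 0.034 ]), array([0.6061, 0.1504, 0.034 ]), array([0.4848, 0.121 , 0.034 ]), array([0.4671, 0.1978, 0.034 ])]
red [ 0.4417 -0.0747  0.08  ]
red [ 0.4031 -0.1655  0.08  ]
red [ 0.3925 -0.0666  0.08  ]
red [ 0.3601 -0.142   0.08  ]
[[-0.9339  0.3576 -0.0009]
 [ 0.3576  0.9339 -0.0014]
 [ 0.0003 -0.0016 -1.    ]]
```

```bash
cat >> h.py <<'E'
def rot(yaw,tilt=0):  # tool down, tool y at world angle yaw; tilt: top leans towards -y of tool
    y=np.array([np.cos(yaw),np.sin(yaw),0]);z=np.array([0,0,-1.])
    M=R.from_matrix(np.c_[np.cross(y,z),y,z]); return M*R.from_rotvec([tilt,0,0])
def chain(P,Q,wps):
    for p,q in wps:
        d=Q.inv().apply(np.array(p)-P)/.15; a=(Q.inv()*q).as_rotvec()/np.radians(30)
        d,a=d.round(3),a.round(3); print("d",d,"a",a,"rows>=",max(np.linalg.norm(d)*.15/.0625,np.linalg.norm(a)*30/10.7).round(1))
        P=P+Q.apply(d*.15);Q=Q*R.from_rotvec(a*np.radians(30))
def now():
    s=arm.get_state();return s['eef_pos'],R.from_quat(s['eef_rot'])
E
python3 - <<'E'
from h import *
P,Q=now();t=np.array([.548,-.2385,.26]);y0=np.arctan2(*Q.as_matrix()[[1,0],1]);
chain(P,Q,[(P+(t-P)*f,rot(y0+(-.025-y0)*min(1,f*1.0))) for f in (.17,.34,.51,.68,.84,1)])
print(y0, rot(0,.2).apply([0,0,-1]))
E
```

```text
d [-0.677 -0.653 -0.033] a [-0.003 -0.     0.399] rows>= 2.3
d [-0.797 -0.499 -0.033] a [-0.  -0.   0.4] rows>= 2.3
d [-0.884 -0.322 -0.033] a [-0.    -0.     0.399] rows>= 2.3
d [-0.931 -0.131 -0.034] a [-0.    -0.     0.399] rows>= 2.3
d [-0.883  0.061 -0.031] a [-0.    -0.     0.376] rows>= 2.1
d [-0.855  0.232 -0.032] a [-0.    -0.     0.376] rows>= 2.1
1.2050590308371756 [0.19866933 0.         0.98006658]
```

>>> move_arm(
  plan=[
    {"dx":-0.34,"dy":-0.33,"dz":-0.1,"az":0.2,"grip":0.4},
    {"dx":-0.68,"dy":-0.65,"dz":-0.1,"az":0.4,"grip":0.4},
    {"dx":-0.68,"dy":-0.65,"dz":-0.1,"az":0.4,"grip":0.4},
    {"dx":-0.68,"dy":-0.65,"dz":-0.1,"az":0.4,"grip":0.4},
  ],
)

```text
validation failed for argument at $.pl...
```

>>> move_arm(
  plan=[
    {"dx":-0.8,"dy":-0.5,"dz":-0.1,"az":0.4,"grip":0.4},
    {"dx":-0.8,"dy":-0.5,"dz":-0.1,"az":0.4,"grip":0.4},
    {"dx":-0.8,"dy":-0.5,"dz":-0.1,"az":0.4,"grip":0.4},
    {"dx":-0.8,"dy":-0.5,"dz":-0.1,"az":0.4,"grip":0.4},
  ],
)

```text
validation failed for argument at $.pl...
```

>>> move_arm(
  plan=[
    {"dx":-0.88,"dy":-0.32,"az":0.4,"grip":0.4},
    {"dx":-0.88,"dy":-0.32,"az":0.4,"grip":0.4},
    {"dx":-0.88,"dy":-0.32,"az":0.4,"grip":0.4},
    {"dx":-0.88,"dy":-0.32,"az":0.4,"grip":0.4},
  ],
)

```text
validation failed for argument at $.pl...
```

>>> move_arm(
  plan=[
    {"dx":-0.93,"dy":-0.13,"az":0.4,"grip":0.4},
    {"dx":-0.93,"dy":-0.13,"az":0.4,"grip":0.4},
    {"dx":-0.93,"dy":-0.13,"az":0.4,"grip":0.4},
    {"dx":-0.93,"dy":-0.13,"az":0.4,"grip":0.4},
  ],
)

```text
validation failed for argument at $.pl...
```

Run:
```python
from h import *
P,Q=now();t=np.array([.548,-.2385,.25])
s=arm.get_state();print(s['time_s'],P,Q.as_matrix()[:,1],s['opening'])
chain(P,Q,[((P+t)/2,rot(.18)),(t,rot(-.025))])
```

```text
0.1 [0.19644633 0.51321768 0.23055533] [ 0.35763744  0.93385908 -0.00163902] 0.08552121477472231
d [-1.99  -1.921 -0.062] a [-3.000e-03  1.000e-03  1.958e+00] rows>= 6.6
d [-2.675  0.705 -0.065] a [-0.     0.     0.391] rows>= 6.6
```

All four calls were refused and the arm hasn't moved. The error text is cut off, so I'll retry with every field filled in.

>>> move_arm(
  plan=[
    {"dx":-0.34,"dy":-0.33,"dz":-0.1,"ax":0,"ay":0,"az":0.2,"grip":0.4},
    {"dx":-0.68,"dy":-0.65,"dz":-0.1,"ax":0,"ay":0,"az":0.4,"grip":0.4},
    {"dx":-0.68,"dy":-0.65,"dz":-0.1,"ax":0,"ay":0,"az":0.4,"grip":0.4},
    {"dx":-0.68,"dy":-0.65,"dz":-0.1,"ax":0,"ay":0,"az":0.4,"grip":0.4},
  ],
  grip_force=60,
)

```text
time_s: 0.6
eef_pos: [0.2575, 0.3855, 0.2464]
eef_rot: [0.285, 0.959, 0.0, -0.0]
ft_force: [0.5, -0.2, 0.1]
opening: 0.0512
grip_force: 0.0
```

Accepted. I'll carry on with every field filled in.

>>> move_arm(
  plan=[
    {"dx":-0.8,"dy":-0.5,"dz":0,"ax":0,"ay":0,"az":0.4,"grip":0.4},
    {"dx":-0.8,"dy":-0.5,"dz":0,"ax":0,"ay":0,"az":0.4,"grip":0.4},
    {"dx":-0.8,"dy":-0.5,"dz":0,"ax":0,"ay":0,"az":0.4,"grip":0.4},
    {"dx":-0.8,"dy":-0.5,"dz":0,"ax":0,"ay":0,"az":0.4,"grip":0.4},
  ],
)

```text
time_s: 1.1
eef_pos: [0.3174, 0.2581, 0.2462]
eef_rot: [0.383, 0.924, 0.0, -0.0]
ft_force: [-0.7, 0.5, 0.7]
opening: 0.0513
grip_force: 0.0
```

>>> move_arm(
  plan=[
    {"dx":-0.88,"dy":-0.32,"dz":0,"ax":0,"ay":0,"az":0.4,"grip":0.4},
    {"dx":-0.88,"dy":-0.32,"dz":0,"ax":0,"ay":0,"az":0.4,"grip":0.4},
    {"dx":-0.88,"dy":-0.32,"dz":0,"ax":0,"ay":0,"az":0.4,"grip":0.4},
    {"dx":-0.88,"dy":-0.32,"dz":0,"ax":0,"ay":0,"az":0.4,"grip":0.4},
  ],
)

```text
time_s: 1.6
eef_pos: [0.377, 0.1313, 0.2461]
eef_rot: [0.477, 0.879, 0.0, -0.0]
ft_force: [-0.3, 1.5, 0.3]
opening: 0.0512
grip_force: 0.0
```

>>> move_arm(
  plan=[
    {"dx":-0.93,"dy":-0.13,"dz":0,"ax":0,"ay":0,"az":0.4,"grip":0.4},
    {"dx":-0.93,"dy":-0.13,"dz":0,"ax":0,"ay":0,"az":0.4,"grip":0.4},
    {"dx":-0.93,"dy":-0.13,"dz":0,"ax":0,"ay":0,"az":0.4,"grip":0.4},
    {"dx":-0.93,"dy":-0.13,"dz":0,"ax":0,"ay":0,"az":0.4,"grip":0.4},
  ],
)

```text
time_s: 2.1
eef_pos: [0.4362, 0.0043, 0.2459]
eef_rot: [0.566, 0.824, 0.0, -0.001]
ft_force: [-0.5, 0.2, 0.3]
opening: 0.0511
grip_force: 0.0
```

Run:
```python
from h import *
P,Q=now();t=np.array([.548,-.2385,.25])
s=arm.get_state();print(s['time_s'],P,Q.as_matrix()[:,1],s['opening'])
chain(P,Q,[((P+t)/2,rot(.18)),(t,rot(-.025))])
```

```text
2.1 [0.43624462 0.00426557 0.24594368] [ 9.33196184e-01  3.59366902e-01 -5.58695315e-04] 0.05107539744831473
d [-0.889  0.057 -0.015] a [-0.001 -0.003  0.358] rows>= 2.1
d [-0.863  0.221 -0.013] a [-0.     0.     0.392] rows>= 2.1
```

>>> move_arm(
  plan=[
    {"dx":-0.89,"dy":0.06,"dz":0,"ax":0,"ay":0,"az":0.36,"grip":0.4},
    {"dx":-0.89,"dy":0.06,"dz":0,"ax":0,"ay":0,"az":0.36,"grip":0.4},
    {"dx":-0.89,"dy":0.06,"dz":0,"ax":0,"ay":0,"az":0.36,"grip":0.4},
    {"dx":-0.89,"dy":0.06,"dz":0,"ax":0,"ay":0,"az":0.36,"grip":0.4},
  ],
)

```text
time_s: 2.6
eef_pos: [0.4922, -0.1162, 0.2459]
eef_rot: [0.641, 0.768, 0.0, -0.001]
ft_force: [0.9, 0.0, 0.1]
opening: 0.0508
grip_force: 0.0
```

>>> move_arm(
  plan=[
    {"dx":-0.86,"dy":0.22,"dz":0,"ax":0,"ay":0,"az":0.39,"grip":0.4},
    {"dx":-0.86,"dy":0.22,"dz":0,"ax":0,"ay":0,"az":0.39,"grip":0.4},
    {"dx":-0.86,"dy":0.22,"dz":0,"ax":0,"ay":0,"az":0.39,"grip":0.4},
    {"dx":-0.86,"dy":0.22,"dz":0,"ax":0,"ay":0,"az":0.39,"grip":0.4},
    {"dx":-0.86,"dy":0.22,"dz":0,"ax":0,"ay":0,"az":0.39,"grip":0.4},
  ],
)

```text
time_s: 3.22
eef_pos: [0.5475, -0.2368, 0.2467]
eef_rot: [0.715, 0.699, 0.0, -0.0]
ft_force: [0.1, -0.2, 0.5]
opening: 0.051
grip_force: 0.0
```

Run:
```python
from h import *
import cv2
P,Q=now();t=np.array([.548,-.2385,.138])
s=arm.get_state();print(s['time_s'],P,Q.as_matrix(),s['opening'])
chain(P,Q,[((*t[:2],.185),rot(-.025)),(t,rot(-.025))])
for n,sl in (("scene",np.s_[160:320,120:320]),("top",np.s_[90:210,330:490])):
    im=capture(n)[:,:,::-1];cv2.imwrite(f"pics/{n}1.png",cv2.resize(np.ascontiguousarray(im[sl]),None,fx=3.5,fy=3.5,interpolation=cv2.INTER_CUBIC))
print(proj("scene",[.548,-.2385,.17]),proj("scene",P))
```

```text
3.225 [ 0.54753618 -0.23675849  0.2466603 ] [[ 2.31477183e-02  9.99732026e-01 -2.42677912e-04]
 [ 9.99731696e-01 -2.31475035e-02  8.53343233e-04]
 [ 8.47497171e-04 -2.62365750e-04 -9.99999606e-01]] 0.05095911816278734
d [-0.012  0.003  0.411] a [-0.001 -0.002  0.004] rows>= 1.0
d [0.    0.    0.313] a [ 0.  0. -0.] rows>= 0.8
[208.99772544 226.63738789] [201.14360984 199.23857471]
```

View pics/scene1.png

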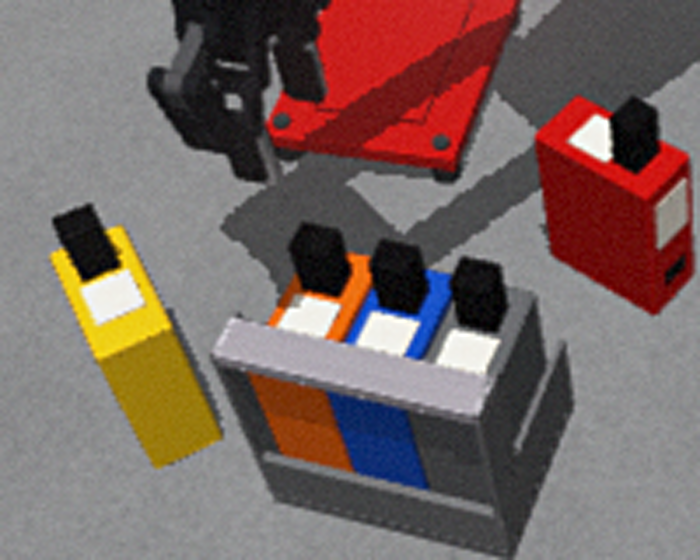

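The scene view agrees with the estimate: post top seen at crop (318,232), predicted (311,233), so within about 3 mm. The fingers straddle the post clear of the rail, so I'll descend and close.

>>> move_arm(
  plan=[
    {"dx":0,"dy":0,"dz":0.2,"ax":0,"ay":0,"az":0,"grip":0.4},
    {"dx":0,"dy":0,"dz":0.4,"ax":0,"ay":0,"az":0,"grip":0.4},
    {"dx":0,"dy":0,"dz":0.55,"ax":0,"ay":0,"az":0,"grip":0.4},
    {"dx":0,"dy":0,"dz":0.65,"ax":0,"ay":0,"az":0,"grip":0.4},
    {"dx":0,"dy":0,"dz":0.72,"ax":0,"ay":0,"az":0,"grip":0.4},
    {"dx":0,"dy":0,"dz":0.72,"ax":0,"ay":0,"az":0,"grip":0.4},
  ],
)

```text
time_s: 4.08
eef_pos: [0.5477, -0.239, 0.138]
eef_rot: [0.716, 0.698, -0.0, -0.0]
ft_force: [-0.6, 0.5, -1.0]
opening: 0.0512
grip_force: 0.0
```

>>> move_arm(
  plan=[
    {"dx":0,"dy":0,"dz":0,"ax":0,"ay":0,"az":0,"grip":0.6},
    {"dx":0,"dy":0,"dz":0,"ax":0,"ay":0,"az":0,"grip":0.8},
    {"dx":0,"dy":0,"dz":0,"ax":0,"ay":0,"az":0,"grip":1},
    {"dx":0,"dy":0,"dz":0,"ax":0,"ay":0,"az":0,"grip":1},
    {"dx":0,"dy":0,"dz":0,"ax":0,"ay":0,"az":0,"grip":1},
  ],
  grip_force=60,
)

```text
time_s: 4.7
eef_pos: [0.5486, -0.2399, 0.1394]
eef_rot: [0.716, 0.698, 0.0, 0.001]
ft_force: [0.2, -0.3, 5.9]
opening: 0.0191
grip_force: 60.5
```

>>> move_arm(
  plan=[
    {"dx":0,"dy":-0.053,"dz":-0.014,"ax":-0.119,"ay":0,"az":0,"grip":1},
    {"dx":0,"dy":-0.108,"dz":-0.02,"ax":-0.239,"ay":0,"az":0,"grip":1},
    {"dx":0,"dy":-0.162,"dz":-0.022,"ax":-0.358,"ay":0,"az":0,"grip":1},
    {"dx":0,"dy":-0.217,"dz":-0.022,"ax":-0.477,"ay":0,"az":0,"grip":1},
    {"dx":0,"dy":-0.217,"dz":-0.022,"ax":-0.477,"ay":0,"az":0,"grip":1},
    {"dx":0,"dy":-0.217,"dz":-0.022,"ax":-0.477,"ay":0,"az":0,"grip":1},
  ],
)

```text
time_s: 5.45
eef_pos: [0.5149, -0.2384, 0.1414]
eef_rot: [0.711, 0.693, 0.086, 0.088]
ft_force: [-2.6, 0.9, 1.5]
opening: 0.0193
grip_force: 60.3
```

Run:
```python
from h import *
import cv2
s=arm.get_state();print(s['time_s'],s['eef_pos'],Q:=R.from_quat(s['eef_rot']).as_matrix()[:,2],s['ft_force'],s['moment'],s['opening'])
im=[cv2.resize(np.ascontiguousarray(capture(n)[sl][:,:,::-1]),(400,400),interpolation=cv2.INTER_CUBIC) for n,sl in (("scene",np.s_[170:320,150:300]),("top",np.s_[90:210,330:450]))]
cv2.imwrite("pics/tip.png",np.hstack(im))
```

```text
5.45 [ 0.51494662 -0.2384423   0.14142905] [ 0.2447563  -0.0056522  -0.96956815] [-2.57469032  0.93638151  1.52485978] [-0.04420632  0.98404952  0.02386399] 0.019341289294306684
```

View pics/tip.png

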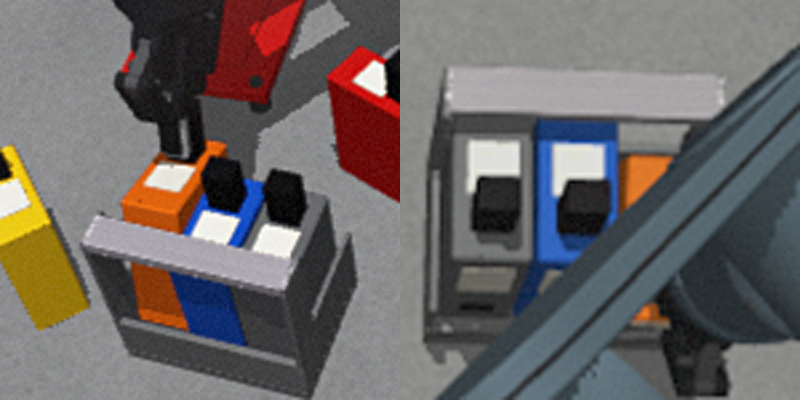

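The orange cassette (left crop, around (170,200)) is tipped out in front of the rail, and blue and grey are still in place. Now I'll draw it up along the leaning axis.

>>> move_arm(
  plan=[
    {"dx":0,"dy":0,"dz":-0.07,"ax":0,"ay":0,"az":0,"grip":1},
    {"dx":0,"dy":0,"dz":-0.2,"ax":0,"ay":0,"az":0,"grip":1},
    {"dx":0,"dy":0,"dz":-0.36,"ax":0,"ay":0,"az":0,"grip":1},
    {"dx":0,"dy":0,"dz":-0.52,"ax":0,"ay":0,"az":0,"grip":1},
    {"dx":0,"dy":0,"dz":-0.68,"ax":0,"ay":0,"az":0,"grip":1},
    {"dx":0,"dy":0,"dz":-0.84,"ax":0,"ay":0,"az":0,"grip":1},
    {"dx":0,"dy":0,"dz":-1,"ax":0,"ay":0,"az":0,"grip":1},
    {"dx":0,"dy":0,"dz":-1,"ax":0,"ay":0,"az":0,"grip":1},
  ],
)

```text
time_s: 6.55
eef_pos: [0.4791, -0.2381, 0.289]
eef_rot: [0.71, 0.693, 0.087, 0.091]
ft_force: [0.6, -0.1, -4.9]
opening: 0.0188
grip_force: 59.5
```

Run:
```python
from h import *
np.set_printoptions(suppress=True)
P,Q=now();s=arm.get_state();print(P,s['ft_force'],s['opening'])
y=.240
# TCP target: post is 20 mm behind the centre along pad x
c=np.array([.5357,.1744]);g=c-.02*np.array([np.cos(y),np.sin(y)]);print("goal",g)
h=.35
w=[((.47,-.235,h),rot(-.025))]+[((.47+(g[0]-.47)*f,-.235+(g[1]+.235)*f,h),rot(-.025+(y+.025)*f)) for f in (.35,.7,1)]
w+=[((*g,.21),rot(y)),((*g,.165),rot(y))]
chain(P,Q,w)
```

```text
[ 0.47909185 -0.23814313  0.28895353] [ 0.63851114 -0.11952457 -4.88115954] 0.01880831619917299
goal [0.51627324 0.16964595]
d [ 0.018  0.043 -0.409] a [ 0.482  0.005 -0.   ] rows>= 1.4
d [ 0.947  0.084 -0.   ] a [ 0.     0.    -0.177] rows>= 2.3
d [ 0.935  0.171 -0.   ] a [ 0.     0.    -0.177] rows>= 2.3
d [ 0.784  0.221 -0.   ] a [ 0.     0.    -0.152] rows>= 2.0
d [-0.    -0.001  0.933] a [ 0.  0. -0.] rows>= 2.2
d [-0.   0.   0.3] a [ 0.  0. -0.] rows>= 0.7
```

>>> move_arm(
  plan=[
    {"dx":0,"dy":0,"dz":-0.2,"ax":0,"ay":0,"az":0,"grip":1},
    {"dx":0.01,"dy":0.02,"dz":-0.35,"ax":0.1,"ay":0,"az":0,"grip":1},
    {"dx":0.02,"dy":0.04,"dz":-0.41,"ax":0.24,"ay":0,"az":0,"grip":1},
    {"dx":0.02,"dy":0.04,"dz":-0.41,"ax":0.38,"ay":0,"az":0,"grip":1},
    {"dx":0.02,"dy":0.04,"dz":-0.41,"ax":0.482,"ay":0,"az":0,"grip":1},
    {"dx":0.02,"dy":0.04,"dz":-0.41,"ax":0.482,"ay":0,"az":0,"grip":1},
  ],
)

```text
time_s: 7.3
eef_pos: [0.4699, -0.2339, 0.3461]
eef_rot: [0.716, 0.699, -0.001, -0.002]
ft_force: [0.5, 0.1, -2.9]
opening: 0.0192
grip_force: 59.5
```

>>> move_arm(
  plan=[
    {"dx":0.2,"dy":0.02,"dz":0,"ax":0,"ay":0,"az":-0.04,"grip":1},
    {"dx":0.45,"dy":0.04,"dz":0,"ax":0,"ay":0,"az":-0.08,"grip":1},
    {"dx":0.7,"dy":0.06,"dz":0,"ax":0,"ay":0,"az":-0.13,"grip":1},
    {"dx":0.95,"dy":0.08,"dz":0,"ax":0,"ay":0,"az":-0.18,"grip":1},
  ],
)

```text
time_s: 7.8
eef_pos: [0.4845, -0.0909, 0.3473]
eef_rot: [0.682, 0.731, -0.0, -0.001]
ft_force: [0.6, 0.6, -4.4]
opening: 0.0194
grip_force: 59.6
```

>>> move_arm(
  plan=[
    {"dx":0.24,"dy":0.04,"dz":0,"ax":0,"ay":0,"az":-0.04,"grip":1},
    {"dx":0.48,"dy":0.09,"dz":0,"ax":0,"ay":0,"az":-0.09,"grip":1},
    {"dx":0.72,"dy":0.13,"dz":0,"ax":0,"ay":0,"az":-0.13,"grip":1},
    {"dx":0.93,"dy":0.17,"dz":0,"ax":0,"ay":0,"az":-0.18,"grip":1},
  ],
)

```text
time_s: 8.3
eef_pos: [0.5002, 0.0502, 0.3473]
eef_rot: [0.647, 0.763, -0.0, -0.001]
ft_force: [0.8, -0.1, -4.3]
opening: 0.019
grip_force: 59.5
```

>>> move_arm(
  plan=[
    {"dx":0.24,"dy":0.07,"dz":0,"ax":0,"ay":0,"az":-0.04,"grip":1},
    {"dx":0.46,"dy":0.13,"dz":0,"ax":0,"ay":0,"az":-0.09,"grip":1},
    {"dx":0.65,"dy":0.18,"dz":0,"ax":0,"ay":0,"az":-0.13,"grip":1},
    {"dx":0.78,"dy":0.22,"dz":0,"ax":0,"ay":0,"az":-0.15,"grip":1},
    {"dx":0.78,"dy":0.22,"dz":0,"ax":0,"ay":0,"az":-0.15,"grip":1},
    {"dx":0.78,"dy":0.22,"dz":0,"ax":0,"ay":0,"az":-0.15,"grip":1},
  ],
)

```text
time_s: 9.05
eef_pos: [0.5138, 0.1691, 0.3475]
eef_rot: [0.617, 0.787, -0.001, -0.001]
ft_force: [0.1, -0.1, -3.9]
opening: 0.019
grip_force: 59.6
```

Run:
```python
from h import *
import cv2
np.set_printoptions(suppress=True)
P,Q=now();s=arm.get_state();print(s['time_s'],P,s['ft_force'],s['opening'])
g=(.5163,.1696);chain(P,Q,[((*g,.21),rot(.24)),((*g,.165),rot(.24))])
im=[cv2.resize(np.ascontiguousarray(capture(n)[sl][:,:,::-1]),(400,400),interpolation=cv2.INTER_CUBIC) for n,sl in (("scene",np.s_[160:360,330:530]),("top",np.s_[100:260,120:280]))]
cv2.imwrite("pics/over.png",np.hstack(im))
```

```text
9.05 [0.51381341 0.16906089 0.34747914] [ 0.10196678 -0.06885228 -3.91431786] 0.018981335189352477
d [-0.001  0.02   0.916] a [-0.006 -0.001  0.003] rows>= 2.2
d [-0.  -0.   0.3] a [ 0. -0. -0.] rows>= 0.7
```

View pics/over.png

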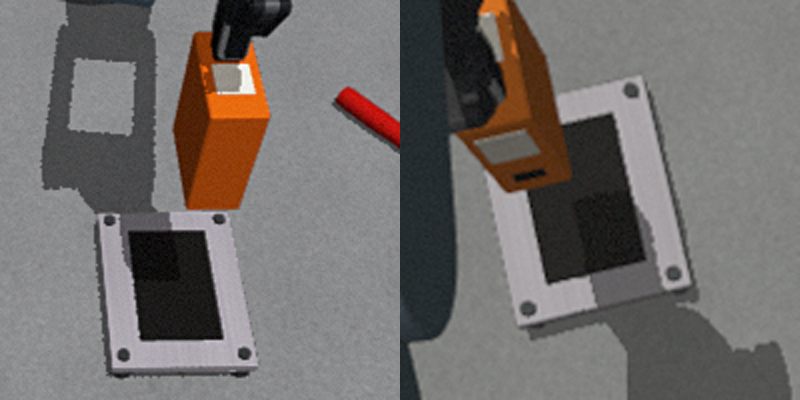

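The cassette hangs upright over the plate with the same heading as the pad. I'll lower it to just above the pad and look again.

>>> move_arm(
  plan=[
    {"dx":0,"dy":0,"dz":0.2,"ax":0,"ay":0,"az":0,"grip":1},
    {"dx":0,"dy":0.02,"dz":0.45,"ax":0,"ay":0,"az":0,"grip":1},
    {"dx":0,"dy":0.02,"dz":0.7,"ax":0,"ay":0,"az":0,"grip":1},
    {"dx":0,"dy":0.02,"dz":0.9,"ax":0,"ay":0,"az":0,"grip":1},
    {"dx":0,"dy":0.02,"dz":1,"ax":0,"ay":0,"az":0,"grip":1},
    {"dx":0,"dy":0.02,"dz":1,"ax":0,"ay":0,"az":0,"grip":1},
  ],
)

```text
time_s: 9.9
eef_pos: [0.5162, 0.1697, 0.1973]
eef_rot: [0.617, 0.787, -0.001, -0.002]
ft_force: [0.7, -0.2, -3.6]
opening: 0.0192
grip_force: 59.6
```

>>> move_arm(
  plan=[
    {"dx":0,"dy":0,"dz":0.1,"ax":0,"ay":0,"az":0,"grip":1},
    {"dx":0,"dy":0,"dz":0.16,"ax":0,"ay":0,"az":0,"grip":1},
    {"dx":0,"dy":0,"dz":0.19,"ax":0,"ay":0,"az":0,"grip":1},
    {"dx":0,"dy":0,"dz":0.19,"ax":0,"ay":0,"az":0,"grip":1},
  ],
)

```text
time_s: 10.4
eef_pos: [0.5163, 0.1703, 0.1692]
eef_rot: [0.617, 0.787, -0.001, -0.001]
ft_force: [-0.7, -0.7, -3.2]
opening: 0.019
grip_force: 59.5
```

Run:
```python
from h import *
import cv2
np.set_printoptions(suppress=True,precision=4)
P,Q=now();s=arm.get_state();print(s['time_s'],P,Q.as_matrix()[:,1:],s['ft_force'],s['opening'])
im=[cv2.resize(np.ascontiguousarray(capture(n)[sl][:,:,::-1]),(400,480),interpolation=cv2.INTER_CUBIC) for n,sl in (("scene",np.s_[240:360,370:470]),("top",np.s_[120:240,140:240]))]
cv2.imwrite("pics/low.png",np.hstack(im))
# predicted cassette lower corners if held as assumed
u=np.array([np.cos(.24),np.sin(.24),0]);v=np.array([-u[1],u[0],0]);c=np.array([.5357,.1744,.037])
for a,b in ((1,1),(1,-1),(-1,1),(-1,-1)):
    q=c+.045*a*u+.0225*b*v; print(a,b,"scene",(proj("scene",q)-[370,240])*4,"top",(proj("top",q)-[140,120])*4)
```

```text
10.4 [0.5163 0.1703 0.1692] [[ 0.9709 -0.0032]
 [ 0.2394 -0.    ]
 [-0.0031 -1.    ]] [-0.7456 -0.6791 -3.1898] 0.01895500119596326
1 1 scene [243.2709 315.79  ] top [142.0327 160.4756]
1 -1 scene [151.009  316.7829] top [231.1669 139.474 ]
-1 1 scene [217.726  160.7716] top [179.6716 331.77  ]
-1 -1 scene [130.7806 161.7833] top [270.0115 310.0079]
```

View pics/low.png

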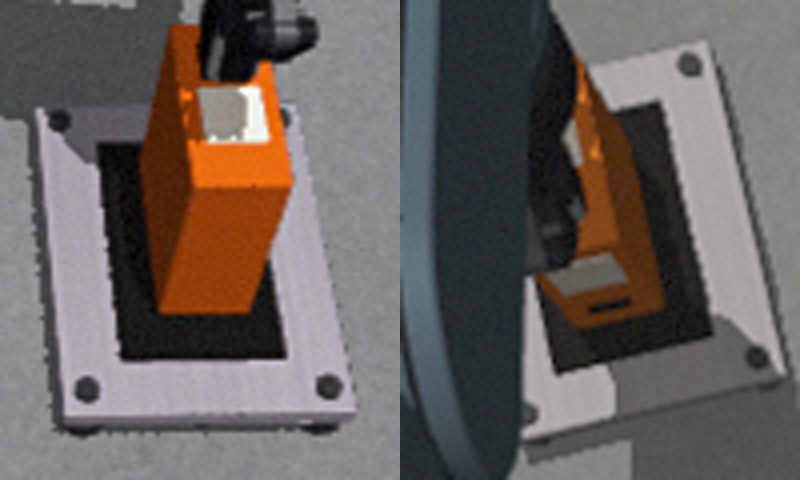

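Seen corners match the prediction within 1–2 px: scene (159,312) and (250,313), top (182,328) and (264,310). The cassette is centred and square, so I'll set it down gently.

>>> move_arm(
  plan=[
    {"dx":0,"dy":0,"dz":0.015,"ax":0,"ay":0,"az":0,"grip":1},
    {"dx":0,"dy":0,"dz":0.03,"ax":0,"ay":0,"az":0,"grip":1},
    {"dx":0,"dy":0,"dz":0.035,"ax":0,"ay":0,"az":0,"grip":1},
    {"dx":0,"dy":0,"dz":0.035,"ax":0,"ay":0,"az":0,"grip":1},
  ],
)

```text
time_s: 11.0
eef_pos: [0.5165, 0.1703, 0.1641]
eef_rot: [0.617, 0.787, -0.001, -0.001]
ft_force: [-0.6, -0.4, -3.2]
opening: 0.0192
grip_force: 59.6
```

>>> move_arm(
  plan=[
    {"dx":0,"dy":0,"dz":0.007,"ax":0,"ay":0,"az":0,"grip":1},
    {"dx":0,"dy":0,"dz":0.01,"ax":0,"ay":0,"az":0,"grip":1},
    {"dx":0,"dy":0,"dz":0.01,"ax":0,"ay":0,"az":0,"grip":1},
  ],
)

```text
time_s: 11.38
eef_pos: [0.5166, 0.1702, 0.1635]
eef_rot: [0.617, 0.787, -0.001, -0.001]
ft_force: [-3.8, -1.8, 6.0]
opening: 0.0186
grip_force: 60.8
```

It has touched down: the vertical force went from -3 to +6 N. I'll hold briefly, release, then withdraw straight up.

>>> move_arm(
  plan=[
    {"dx":0,"dy":0,"dz":0,"ax":0,"ay":0,"az":0,"grip":1},
    {"dx":0,"dy":0,"dz":0,"ax":0,"ay":0,"az":0,"grip":1},
    {"dx":0,"dy":0,"dz":0,"ax":0,"ay":0,"az":0,"grip":0.65},
    {"dx":0,"dy":0,"dz":0,"ax":0,"ay":0,"az":0,"grip":0.5},
    {"dx":0,"dy":0,"dz":0,"ax":0,"ay":0,"az":0,"grip":0.4},
    {"dx":0,"dy":0,"dz":0,"ax":0,"ay":0,"az":0,"grip":0.4},
  ],
)

```text
time_s: 12.12
eef_pos: [0.5166, 0.1703, 0.1626]
eef_rot: [0.617, 0.787, -0.001, -0.001]
ft_force: [0.2, -0.5, -0.4]
opening: 0.0513
grip_force: 0.0
```

>>> move_arm(
  plan=[
    {"dx":0,"dy":0,"dz":-0.1,"ax":0,"ay":0,"az":0,"grip":0.4},
    {"dx":0,"dy":0,"dz":-0.3,"ax":0,"ay":0,"az":0,"grip":0.4},
    {"dx":0,"dy":0,"dz":-0.6,"ax":0,"ay":0,"az":0,"grip":0.4},
    {"dx":0,"dy":0,"dz":-0.9,"ax":0,"ay":0,"az":0,"grip":0.4},
    {"dx":0,"dy":0,"dz":-0.9,"ax":0,"ay":0,"az":0,"grip":0.4},
    {"dx":0,"dy":0,"dz":-0.9,"ax":0,"ay":0,"az":0,"grip":0.4},
  ],
)

```text
time_s: 12.88
eef_pos: [0.5166, 0.1702, 0.2979]
eef_rot: [0.617, 0.787, -0.001, -0.001]
ft_force: [-0.2, 0.4, -0.4]
opening: 0.0517
grip_force: 0.0
```

Run:
```python
from h import *
import cv2
s=arm.get_state();print(s['time_s'],s['eef_pos'],s['ft_force'],s['opening'])
im=capture("scene")[:,:,::-1];cv2.imwrite("pics/end.png",cv2.resize(np.ascontiguousarray(im[160:370,160:480]),None,fx=2.5,fy=2.5,interpolation=cv2.INTER_CUBIC))
```

```text
12.875 [0.51662798 0.17021984 0.29789725] [-0.23563735  0.39470993 -0.43213548] 0.05174282913028369
```

View pics/end.png

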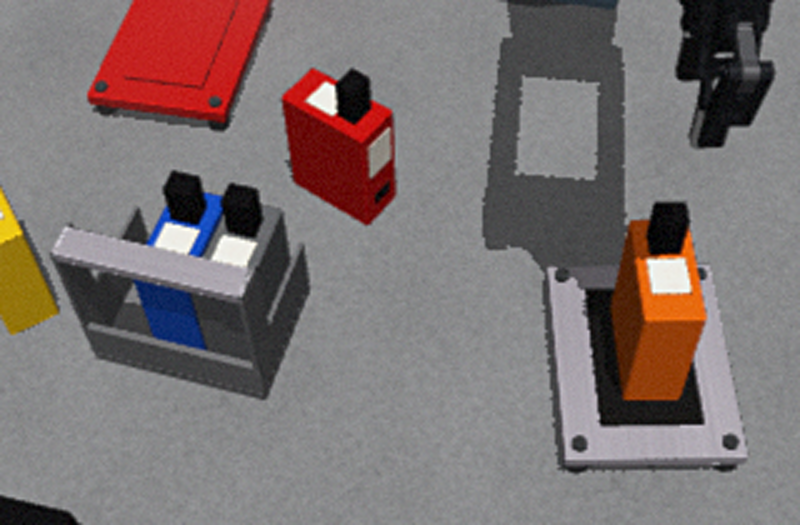

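The orange cassette stands upright in the middle of the pad (base around (655,400)). Blue and grey are still in the rack, and the gripper is clear.

```bash
python3 -c "
from plant import arm
print(arm.hand_in())"
```

```text
the job is handed in; nothing more can be done
None
```

The orange cassette was tipped out, lifted clear and set down upright, centred and square on the black pad, with blue and grey still in the rack; the job is handed in at about 13 s of the 45 s limit, and no verdict was returned.

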